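Stopper the culture flask and hold the cool box open

TASK

The amber flask of cheese culture is going into the cool box: first set its red stopper fully home in the flask's neck and let go of it, then lift the cool box's blue lid and finish still holding it open at 50 degrees, so that a colleague can put the flask in. The lid falls shut by itself, so do not let go of it at the end. Leave the flask standing where it is, and do not disturb the loose cheese and the jar beside it.

Things in the scene. Friction and masses are not known exactly. Their poses are not given: they have to be found in the camera images.
- stopper: Red hard-plastic stopper, 40 g, standing loose and upright on its narrow end: a tapered plug 24 mm long (21 mm diameter at the foot, 27 mm at its top) and above it a round head to grip, 36 mm in diameter and 28 mm high. Origin at the centre of the foot, z up its axis. Fully home, the underside of the head (24 mm above the origin) rests on the flask's rim.
- flask: Amber-brown glass conical flask with a yellow band round its rim, 0.24 to 0.4 kg, open, standing loose on the table: base 84 mm in diameter, narrowing from 12 to 56 mm height into a straight neck 38 mm in outer and 30 mm in inner diameter; total height 88 mm. Origin at the centre of the underside, z up.
- flask_mouth (a point): Centre of the flask's mouth, level with its rim, 88 mm above its underside.
- cool_box: Stainless steel box fixed to the table, 240 mm deep (its x), 280 mm wide (its y) and 120 mm high, with cheeses inside. Origin at the centre of its underside; its x axis points from the front (the handle side, roughly towards the robot) to the hinge side. It stands turned by up to 0.3 rad about the vertical.
- lid: Blue lid of the cool box, 0.35 to 0.6 kg, 250 x 290 x 14 mm, hinged along the box's far (+x) top edge; opens upward and falls shut when let go at any angle. Origin on the hinge axis at mid width; closed, it extends 250 mm from there towards the box's -x, its underside 1 mm above the rim, overhanging the front by 10 mm. Axes as the box's when closed.
- lid_handle (a point): Middle of the round black bar handle on the lid near its front edge: 12 mm in diameter, 120 mm between two posts, parallel to the box's y, its axis 40 mm above the lid's upper face, 54 mm above and 236 mm in front of the hinge axis; 175 mm above the table when closed. Pinched from above by a gripper kept vertical, the bar turns between the pads all the way to 50 degrees.
- lid_axis (a point): Fixed point on the hinge axis of the lid, in the middle of its width, 121 mm above the table. The axis is horizontal, along the box's y axis.
- lid_hinge (a joint): Opening angle of the lid in rad: 0 closed (as at the start), growing as it opens; 50 degrees is 0.873, the stop is at 1.35. Only light friction.
- cheese: Bystander: small pale yellow cheese wheel, 84 mm in diameter, 34 mm high, lying loose on the table. Origin at the centre of its underside.
- jar: Bystander: closed round glass jar with a blue cap, 60 mm in diameter, 75 mm high, standing loose on the table. Origin at the centre of its underside.

How it is judged:
By the outcome, as a careful person would: the job done as asked, in the order asked, and still so for the second after the job is handed in, while the arm keeps its last pose, push and grip.
It also fails if it takes over 59 s, if anything falls off the work surface, if the arm or the gripper's body presses on something with over 40 N, if the wrist force passes 120 N, or if a joint passes its speed limit or range.

ROBOT

A 7-joint arm with a two-finger parallel gripper is mounted at the origin on the work surface. World frame = base frame: x ahead of the robot, y to its left, z up, the work surface at z = 0. Lengths are in mm, angles in rad, forces in N, time in s.
With the tool pointing down it reaches from about 350 to 900 mm from the base axis. Payload 19.9 kg.
Tool frame: the origin (TCP) lies midway between the tips of the shut fingers; the grasp point (between the pads) lies manip.tcp_to_grasp behind it (manip.tcp_to_grasp is the distance from the TCP to the grasp point, in mm); z points along the fingers, y is the line along which they close (so a half turn about z gives the same grasp; the last joint's range is limited). The gripper opens to 94 mm and grips with 3 to 60 N. Pads are 16 mm wide; open, the fingers measure 119 mm over their backs; the gripper's body (75 mm by 177 mm) begins 78 mm behind the grasp point.
Start: joints at [-1.147, 0.417, -0.01, 1.614, 0.005, 1.111, -0.053], TCP at [280.698, 558.397, 205.425] pointing down, gripper open.
Joint ranges: [-2.81, 2.81], [-0.39, 2.02], [-1.27, 1.25], [0.06, 2.57], [-1.19, 4.33], [0.19, 2], [-2.82, 2.82]. Speed limits (rad/s): [1.89, 1.89, 2.39, 2.39, 3.01, 3.01, 3.01].

INTERFACE

Orientations are given as [roll, pitch, yaw] about the fixed x, y, z axes, in that order (R = Rz(yaw) Ry(pitch) Rx(roll)).
In Python, from cell import get_state, cams, order, finder, manip gives the robot as it stands.
- The arm moves only by the shell command python3 -m pendant 'ROWS' [OPENING] [FORCE]. ROWS is JSON, a list of rows, each a list of 4 numbers: the shift along the tool's x, y, z in mm, then the turn about the tool's z in degrees. A call has 1 to 20 rows; each row shifts and turns the commanded pose from where the row before left it, along the tool's axes as they then stand; what a row does not reach is not made up. A row lasts 1/10 s, in which the tool goes at most 50 mm and 8.59 degrees, less where a joint would pass 70% of its speed; a pose out of reach is approached as far as the arm can. A call with a gripper value outside its range is refused whole. OPENING is the opening, from 0 (shut) to 1 (fully open), set as the call begins (- or left out, the last holds). The fingers move at their own pace and stop on an object; FORCE is the grip in N (left out, the last holds). Time passes only in rows, so rows that do not move let the fingers close. It gives the time, the measured TCP pose, the force, the opening and the grip force at its end, in the units of the state.
- get_state(): the state, without advancing time (a new reading comes with each control period).
- cams.camera(name): name is "side" or "top" or "wrist"; returns the picture (480x640x3 uint8, red, green, blue); there is no depth.
- cams.get_calibration(name): a dict with "fx", "fy", "cx", "cy" (pixels), "D" ([k1, k2, p1, p2, k3] as OpenCV has them; the pictures are not rectified), "origin" and "attitude" of the camera in the world. Camera axes: x right, y down, z forward; pixel columns grow to the right and rows downward; lengths in mm; the calibration is good to about 2 mm. A picture is of the moment at which its call begins: read the wrist's pose just before it. get_calibration takes no time and is no camera call; for the wrist camera it gives the pose at the moment of the call.
- order.close_job(): hands the job in; it is judged then, once.
Trained networks look in the newest picture that a camera, given by its name, has taken for a name from the list of things; names that differ only in an ending like _2 or _b are one class to them, and where a whole thing is asked for, a point or a joint stands for the part that bears it (a point fixed in the world has none). Each returns a list of dicts, best first, with "score" (0 to 1); they miss things now and then, are a little off and sometimes report something else, mostly with a low value. They report only what shows in the picture. A call takes as long as a camera call.
- finder.search_frame(camera, label): "at" ([x, y, z] in mm, in world coordinates, good to about 4 mm: the middle of the surface that is visible of it).
- finder.trace(camera, label): "mask" (480x640 bool, what is visible of it).
- finder.pinpoint(camera, label): "at" ([x, y, z] in mm, in world coordinates, good to about 4 mm: a listed point, or the origin of a listed thing).
The state is a dict: "clock": time; "joints": joint angles; "dq": joint speeds; "effort": joint torques, N m; "position": TCP position; "eef_rot": TCP orientation; "ft_force": force on the tool from outside, world axes, zero at the start; "torque": the same for the moment, N m; "width": opening from 0.0 (shut) to 1.0 (fully open); "gripper_force": force on a finger pad.
Only numpy, scipy, OpenCV 4.12 (cv2) and the standard library are available. Lean on these libraries where they do the work, as an engineer would, in place of code of your own. Each camera call takes 0.05 s, during which the arm holds its last target. There are 200 camera calls.

## Working session

There is one attempt and no reset: what is moved stays moved. The work goes in short steps, Python scripts to look and compute and a shell command to move; the robot and the scene stay as the last step left them, time stands still between calls to the robot, and variables do not carry over. Pictures are saved under pics/ and viewed, at most 10 in all, crops included, and the job is handed in when it is done.

```bash
mkdir -p pics; ls; cat > h.py <<'E'
import numpy as np, cv2
from cell import get_state, cams, order, finder, manip
def save(c,n):
    im=cams.camera(c); cv2.imwrite('pics/'+n+'.png',im[...,::-1]); return im
def best(f,c,l,k=2):
    return [(round(d['score'],2),np.round(d['at'],1).tolist()) for d in f(c,l)[:k]]
E
python3 - <<'E'
from h import *
s=get_state(); print(s, manip.tcp_to_grasp)
ims=[]
for c in ('side','top'):
    ims.append(save(c,c+'0')); k=cams.get_calibration(c); print(c,k)
    for l in ('stopper','flask','flask_mouth','cool_box','lid_handle','lid_axis','cheese','jar'):
        print(l,best(finder.pinpoint,c,l))
E
```

```text
pics
{'clock': 0.0, 'joints': array([-1.1464968 ,  0.41796823, -0.01030695,  1.61417551,  0.00470503,
        1.11067997, -0.0529865 ]), 'dq': array([ 1.10251579e-03,  2.24143242e-04, -5.84966282e-04, -7.82450612e-05,
       -7.58117165e-04,  1.73327185e-03, -1.36187202e-04]), 'effort': array([-1.42162666e-03, -8.51232290e+01,  6.38038516e-01, -4.25996554e+01,
       -4.89073433e-02,  1.86567177e-02,  7.73727629e-05]), 'position': array([280.55346997, 558.07473776, 204.82828565]), 'eef_rot': array([-3.14038890e+00,  9.34923719e-05,  2.67582078e+00]), 'ft_force': array([-1.12444168,  1.154553  , -0.09398666]), 'torque': array([ 0.04294176,  0.03760855, -0.01367095]), 'gripper_force': 0.0, 'width': 0.997437324393429} 18.8
side {'fx': 585.9104755734818, 'fy': 585.9104755734818, 'cx': 321.6607802059993, 'cy': 251.30507380332796, 'D': array([-0.17653542,  0.        ,  0.        ,  0.        ,  0.        ]), 'origin': array([ 304.29554242, -865.60065818,  638.10614396]), 'attitude': array([-2.1051807 ,  0.02150828, -0.30460866])}
stopper []
flask [(0.77, [445.9, -324.8, -2.0])]
flask_mouth
[... 212 characters left out ...]
, -353.0, 1.6]), (0.27, [446.2, -329.9, 85.5])]
top {'fx': 536.2338490952008, 'fy': 536.2338490952008, 'cx': 310.65655659895884, 'cy': 226.45158795633876, 'D': array([-0.0987272,  0.       ,  0.       ,  0.       ,  0.       ]), 'origin': array([ 397.11546038,  -42.80899207, 1149.86804244]), 'attitude': array([-2.95233695,  0.02062237, -1.56501467])}
stopper [(0.75, [579.7, -153.7, 3.5])]
flask [(0.76, [448.6, -328.1, 1.6])]
flask_mouth [(0.75, [448.2, -326.0, 90.1])]
cool_box [(0.95, [566.6, 199.8, -2.7])]
lid_handle [(0.69, [449.6, 189.3, 176.5])]
lid_axis [(0.8, [683.5, 204.3, 119.6]), (0.55, [576.8, -350.8, -1.2])]
cheese [(0.76, [430.3, -160.0, 1.8])]
jar [(0.66, [575.4, -350.7, -1.2])]
```

```bash
python3 -c "
import cv2,numpy as np
a=cv2.imread('pics/side0.png');b=cv2.imread('pics/top0.png')
cv2.imwrite('pics/both.png',cv2.resize(np.hstack([a,b]),(800,300)))"
```

```text
(no output)
```

View pics/both.png

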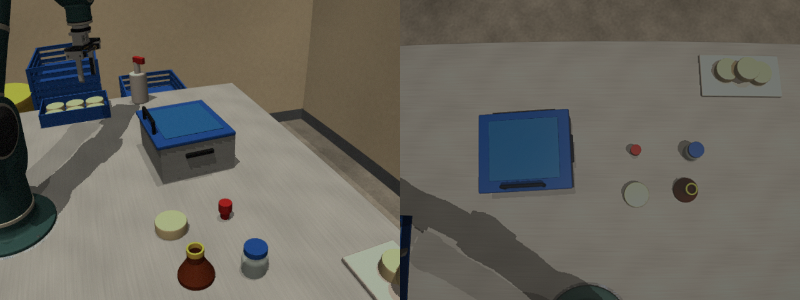

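View pics/side0.png

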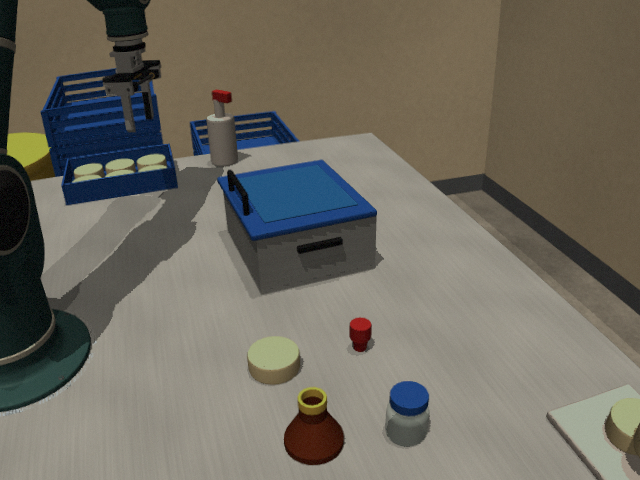

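The side view shows the stopper at about (360,335), the flask at (314,425), the cheese at (274,360), the jar at (408,412) and the lid handle at (238,192). The networks' positions agree with this. I'll move above the stopper, with the fingers lined up to close along the box's x.

```bash
python3 -m pendant '[[0,0,-15,8.5],[0,0,-15,8.5],[0,0,-15,8.5],[0,0,-15,8.5],[0,0,-15,8.5],[0,0,-15,8.5],[0,0,-15,8.5]]' 1 && python3 -m pendant '[[-36,12,0,0],[-36,12,0,0],[-36,12,0,0],[-36,12,0,0],[-36,12,0,0],[-36,12,0,0],[-36,12,0,0],[-36,12,0,0],[-36,12,0,0],[-36,12,0,0],[-36,12,0,0],[-36,12,0,0],[-36,12,0,0],[-36,12,0,0],[-36,12,0,0],[-36,12,0,0],[-36,12,0,0],[-36,12,0,0],[-36,12,0,0],[-36,12,0,0]]'
cat >> h.py <<'E'
def centre(c,l):
    """pixel centroid of mask and its ray (origin,dir)"""
    m=finder.trace(c,l)
    return m[0] if m else None
def ray(k,uv):
    from scipy.spatial.transform import Rotation as R
    K=np.array([[k['fx'],0,k['cx']],[0,k['fy'],k['cy']],[0,0,1]])
    p=cv2.undistortPoints(np.array([[uv]],float),K,np.array(k['D']))[0,0]
    d=R.from_euler('xyz',k['attitude']).apply([p[0],p[1],1]); return np.array(k['origin']),d
def meet(rays):
    A=0;b=0
    for o,d in rays:
        d=d/np.linalg.norm(d);P=np.eye(3)-np.outer(d,d);A=A+P;b=b+P@o
    return np.linalg.solve(A,b)
def at_z(r,z): return r[0]+r[1]*(z-r[0][2])/r[1][2]
E
python3 - <<'E'
from h import *
k=cams.get_calibration('wrist');im=save('wrist','w1')
print(k,get_state()['position'],get_state()['eef_rot'])
for l in ('stopper','flask','flask_mouth','cheese','jar'): print(l,best(finder.pinpoint,'wrist',l))
E
```

```text
clock: 1.6
position: [280.6, 558.4, 311.1]
eef_rot: [-3.142, 0.0, 1.631]
ft_force: [-0.1, 0.7, -0.1]
width: 1.002
gripper_force: 0.0
clock: 3.6
position: [568.5, -145.3, 310.6]
eef_rot: [3.141, -0.0, 1.638]
ft_force: [-0.7, 1.6, -0.1]
width: 0.995
gripper_force: 0.0
{'fx': 409.46931364970584, 'fy': 409.46931364970584, 'cx': 318.0335383121764, 'cy': 247.8819436527808, 'D': array([-0.02138511,  0.        ,  0.        ,  0.        ,  0.        ]), 'origin': array([562.03524411, -76.58775892, 491.26294428]), 'attitude': array([2.89929664e+00, 6.40713232e-04, 6.75258811e-02])} [ 568.91818709 -151.04510886  310.41698884] [3.14152943e+00 2.53468994e-03 1.63308894e+00]
stopper [(0.73, [581.2, -157.0, 0.3])]
flask [(0.67, [445.8, -325.8, -1.3])]
flask_mouth [(0.74, [451.3, -324.5, 88.7]), (0.35, [583.6, -159.4, -0.0])]
cheese [(0.68, [431.9, -159.9, -0.5])]
jar [(0.64, [574.9, -350.4, 2.0])]
```

View pics/w1.png

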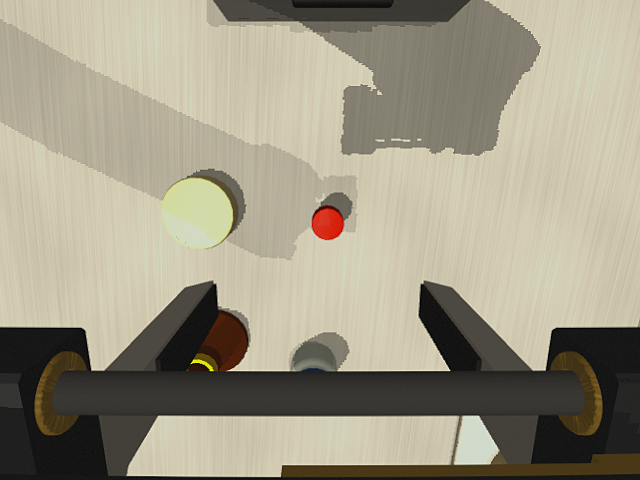

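The wrist view shows the stopper at (327,223), clear of everything, with the cheese at (200,213). I'll descend part way and measure again from there.

```bash
python3 -m pendant '[[-2,6,-0,0],[-2,6,-30,0],[0,0,50,0],[0,0,50,0],[0,0,50,0],[0,0,50,0],[0,0,0,0],[0,0,0,0],[0,0,0,0]]'
cat > m.py <<'E'
from h import *
import sys
l=sys.argv[1]; z=float(sys.argv[2]); rs=[]
s=get_state()
for c in sys.argv[3:]:
    k=cams.get_calibration(c); im=save(c,f'{c}_{int(s["clock"]*100)}')
    t=finder.trace(c,l)
    if not t: print(c,'none'); continue
    m=t[0]['mask']; v,u=np.nonzero(m); (x,y),r=cv2.minEnclosingCircle(np.stack([u,v],1).astype(np.float32))
    uv=(u.mean(),v.mean()); R=ray(k,uv); rs.append(R)
    print(c,t[0]['score'],'n',m.sum(),'uv',np.round(uv,1),'bbox',u.min(),v.min(),u.max(),v.max(),'at z',np.round(at_z(R,z),1),np.round(at_z(ray(k,(x,y)),z),1))
if len(rs)>1: print('meet',meet(rs).round(1))
s=get_state();print(s['position'].round(1),s['eef_rot'].round(4),s['ft_force'].round(1))
E
python3 m.py stopper 45 wrist top side
```

```text
clock: 4.8
position: [581.8, -147.5, 143.4]
eef_rot: [3.138, 0.001, 1.638]
ft_force: [-0.1, -1.1, 0.2]
width: 0.995
gripper_force: 0.0
wrist 0.63 n 2293 uv [313.8 259.4] bbox 289 231 339 287 at z [ 577.7 -156.1   45. ] [ 577.  -155.8   45. ]
top none
side 0.58 n 597 uv [360.1 332.8] bbox 349 318 371 351 at z [ 573.9 -172.3   45. ] [ 573.9 -176.2   45. ]
meet [ 578.4 -159.4   34. ]
[ 580.7 -147.2  141.4] [3.1402e+00 1.0000e-04 1.6375e+00] [-0.2 -1.3  0.1]
```

```bash
python3 - <<'E'
from h import *
k=cams.get_calibration('wrist');im=save('wrist','w2')
print(best(finder.pinpoint,'wrist','stopper'))
c=im[215:300,270:360];cv2.imwrite('pics/w2c.png',cv2.resize(c[...,::-1],None,fx=6,fy=6,interpolation=0))
for t in (120,150,180,200):
    m=((im[...,0]>t)&(im[...,1]<60))[215:300,270:360]
    cs,_=cv2.findContours(m.astype(np.uint8),cv2.RETR_EXTERNAL,cv2.CHAIN_APPROX_NONE)
    if not cs: continue
    q=max(cs,key=len)
    if len(q)<5: continue
    e=cv2.fitEllipse(cv2.convexHull(q)); uv=(e[0][0]+270,e[0][1]+215)
    print(t,e,at_z(ray(k,uv),52).round(1))
E
```

```text
[]
120 ((45.0858154296875, 49.52260971069336), (47.93773651123047, 50.41852951049805), 90.77511596679688) [ 577.4 -156.9   52. ]
150 ((45.07266616821289, 49.62678146362305), (47.78950881958008, 50.26064682006836), 92.31730651855469) [ 577.4 -157.    52. ]
180 ((45.017784118652344, 49.84122848510742), (47.57795715332031, 49.608585357666016), 91.89977264404297) [ 577.4 -157.2   52. ]
200 ((44.916114807128906, 49.94350051879883), (47.35529327392578, 49.2692985534668), 91.77542114257812) [ 577.3 -157.2   52. ]
```

View pics/w2c.png

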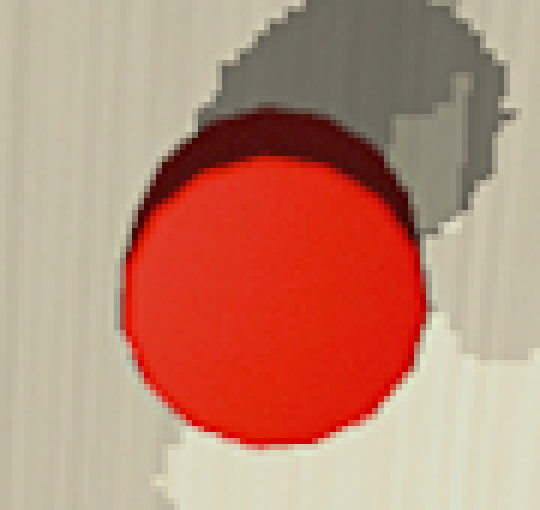

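The crop shows the bright top disc centred at about (315,265). That puts the stopper axis at (577.4,-157.2). I'll grip with the fingertips above the head's underside (TCP z about 30) so they stay clear of the flask rim.

```bash
python3 -m pendant '[[-5,-2,0,0],[-5,-2,0,0],[0,0,25,0],[0,0,25,0],[0,0,25,0],[0,0,20,0],[0,0,10,0],[0,0,6,0],[0,0,0,0],[0,0,0,0]]' && python3 -c "
from h import *
print(get_state()['position'])" && python3 -m pendant '[[0,0,0,0],[0,0,0,0],[0,0,0,0],[0,0,0,0],[0,0,0,0],[0,0,0,0],[0,0,0,0],[0,0,0,0]]' 0 15
```

```text
clock: 6.2
position: [577.4, -157.8, 30.3]
eef_rot: [3.141, 0.0, 1.637]
ft_force: [-0.8, 0.6, 0.4]
width: 1.002
gripper_force: 0.0
[ 577.35679556 -157.765878     30.26758967]
clock: 7.0
position: [576.9, -157.5, 29.5]
eef_rot: [-3.142, 0.0, 1.637]
ft_force: [-1.3, 1.1, -0.6]
width: 0.385
gripper_force: 14.8
```

```bash
python3 -m pendant '[[0,0,-10,0],[0,0,-20,0],[0,0,-30,0],[0,0,-40,0],[0,0,-40,0],[0,0,-10,0],[-28,-18,0,0],[-28,-18,0,0],[-28,-18,0,0],[-28,-18,0,0],[-28,-18,0,0],[-28,-18,0,0],[-28,-18,0,0],[-27,-18,0,0],[0,0,0,0],[0,0,0,0],[0,0,0,0]]'
cat > y.py <<'E'
from h import *
import sys
s=get_state();out=[]
for c in sys.argv[1:]:
    k=cams.get_calibration(c);im=save(c,f'{c}_{int(s["clock"]*100)}')
    hsv=cv2.cvtColor(im,cv2.COLOR_RGB2HSV)
    print(c,best(finder.pinpoint,c,'flask_mouth'),best(finder.pinpoint,c,'flask'),best(finder.pinpoint,c,'stopper'))
print(s['position'].round(1),s['eef_rot'].round(3))
E
python3 y.py wrist top side
```

```text
clock: 8.7
position: [448.6, -388.7, 179.4]
eef_rot: [3.142, -0.0, 1.638]
ft_force: [-0.1, 0.5, -1.3]
width: 0.384
gripper_force: 14.8
wrist [(0.85, [447.4, -325.9, 89.4])] [(0.95, [447.3, -327.7, -3.2])] [(0.57, [452.2, -389.6, 150.9])]
top [(0.67, [445.7, -328.3, 90.1]), (0.21, [450.9, -385.3, 151.8])] [(0.92, [446.3, -325.4, 1.8]), (0.71, [686.0, 205.7, 121.7])] [(0.84, [448.4, -385.0, 151.1])]
side [(0.69, [446.8, -328.2, 87.6]), (0.21, [431.4, -160.7, -4.0])] [(0.94, [449.8, -328.1, 1.9])] [(0.73, [449.7, -385.9, 151.1])]
[ 448.6 -388.7  179.4] [ 3.142 -0.     1.638]
```

```bash
cp $(ls -t pics/wrist_*.png|head -1) pics/w3.png
```

```text
(no output)
```

View pics/w3.png

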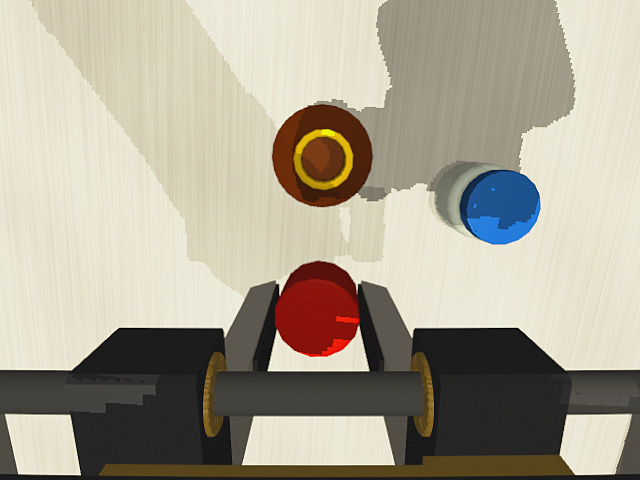

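The flask ring is at (323,159), fully visible, and the held stopper is at (318,316). I'll fit both in the same wrist picture and check with the other views.

```bash
python3 - <<'E'
from h import *
k=cams.get_calibration('wrist');s=get_state()
def ell(im,lo,hi,roi):
    h=cv2.cvtColor(im,cv2.COLOR_RGB2HSV); m=cv2.inRange(h,np.array(lo),np.array(hi)); z=np.zeros_like(m);a,b,c,d=roi;z[b:d,a:c]=m[b:d,a:c]
    cs,_=cv2.findContours(z,cv2.RETR_EXTERNAL,cv2.CHAIN_APPROX_NONE);q=max(cs,key=cv2.contourArea)
    return cv2.fitEllipse(cv2.convexHull(q))
import glob
im=cams.camera('wrist')
e=ell(im,(20,150,90),(35,255,255),(270,100,380,220));rw=ray(k,e[0]);print('ring',e,at_z(rw,88).round(1))
r=ell(im,(0,120,115),(8,255,255),(260,255,370,370));print('head',r,at_z(ray(k,r[0]),s['position'][2]+22).round(1))
rs=[rw]
for c in('side','top'):
    kk=cams.get_calibration(c);i=cams.camera(c)
    # ring ROI around predicted pixel
    from scipy.spatial.transform import Rotation as R
    Rm=R.from_euler('xyz',kk['attitude']).inv();t=-Rm.apply(kk['origin'])
    K=np.array([[kk['fx'],0,kk['cx']],[0,kk['fy'],kk['cy']],[0,0,1]])
    p=cv2.projectPoints(np.array([[447.,-327,84]]),Rm.as_rotvec(),t,K,kk['D'])[0].ravel().astype(int)
    try:
        e=ell(i,(20,130,60),(35,255,255),(p[0]-22,p[1]-22,p[0]+22,p[1]+22));q=ray(kk,e[0]);rs.append(q);print(c,p,e,at_z(q,84).round(1))
    except Exception as x: print(c,x)
print(meet(rs).round(1),s['position'].round(1))
E
```

```text
ring ((323.7574157714844, 157.39109802246094), (59.99533462524414, 61.39086151123047), 176.64056396484375) [ 445.6 -327.2   88. ]
head ((316.43048095703125, 317.4915466308594), (77.7959976196289, 83.76129913330078), 101.32038116455078) [ 445.5 -389.8  201.5]
side [311 398] ((311.71551513671875, 400.9930725097656), (27.398967742919922, 29.242584228515625), 103.6899642944336) [ 446.2 -331.2   84. ]
top [465 303] ((465.7611389160156, 301.8193664550781), (18.75055503845215, 19.20186424255371), 152.9392547607422) [ 449.8 -327.6   84. ]
[ 447.6 -327.9   80.9] [ 448.1 -389.6  179.5]
```

```bash
python3 -m pendant '[[15,1,0,0],[20,1,0,0],[20,1,0,0],[7,0.5,0,0],[0,0,20,0],[0,0,15,0],[0,0,10,0],[0,0,0,0],[0,0,0,0],[0,0,0,0]]'; python3 - <<'E'
from h import *
print(get_state()['position'].round(1))
a=save('side','s4');b=save('wrist','w4')
x=cv2.resize(a[340:440,250:390],(560,400),interpolation=2)
y=cv2.resize(b[140:420,220:420],(286,400))
cv2.imwrite('pics/c4.png',np.hstack([x,y[:, :240]])[...,::-1])
E
```

```text
clock: 10.45
position: [447.6, -327.9, 135.0]
eef_rot: [3.141, 0.001, 1.637]
ft_force: [-0.1, 0.4, -0.2]
width: 0.383
gripper_force: 14.8
[ 447.6 -327.9  135. ]
```

View pics/c4.png

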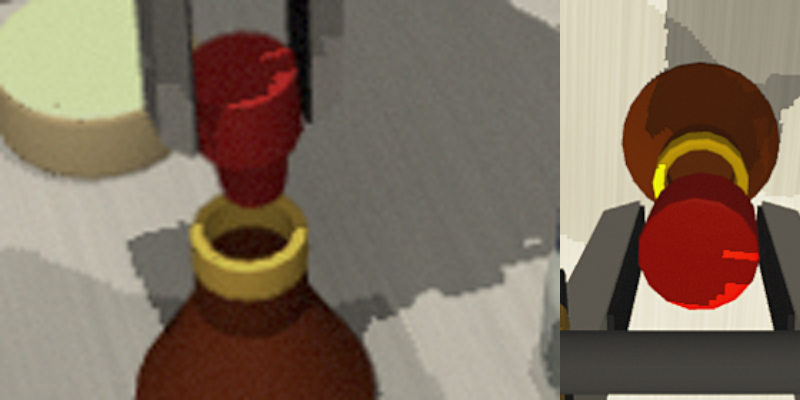

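The side crop shows the foot centred on the mouth to within about 1 mm (foot at about 254, ring at about 250). The stopper is slightly too far along +x, so I'll trim that and go down in steps, watching the force.

```bash
python3 -m pendant '[[0,-0.7,0,0],[0,0,8,0],[0,0,8,0],[0,0,5,0],[0,0,4,0],[0,0,0,0],[0,0,0,0]]'; python3 -m pendant '[[0,0,3,0],[0,0,3,0],[0,0,3,0],[0,0,0,0],[0,0,0,0]]'
```

```text
clock: 11.25
position: [446.8, -327.6, 109.5]
eef_rot: [-3.141, 0.0, 1.637]
ft_force: [0.1, -0.5, -0.1]
width: 0.383
gripper_force: 14.8
clock: 11.75
position: [446.7, -327.5, 100.4]
eef_rot: [-3.141, 0.0, 1.637]
ft_force: [0.5, 0.3, -0.8]
width: 0.383
gripper_force: 14.8
```

```bash
python3 -m pendant '[[0,0,2,0],[0,0,2,0],[0,0,1,0],[0,0,0,0],[0,0,0,0]]'; python3 -m pendant '[[0,0,1,0],[0,0,1,0],[0,0,0,0],[0,0,0,0]]'; python3 - <<'E'
from h import *
a=save('side','s5');cv2.imwrite('pics/c5.png',cv2.resize(a[340:440,250:390],(560,400),interpolation=2)[...,::-1])
E
```

```text
clock: 12.25
position: [446.8, -327.6, 95.5]
eef_rot: [-3.142, 0.0, 1.637]
ft_force: [0.3, -0.2, -0.2]
width: 0.384
gripper_force: 14.8
clock: 12.65
position: [446.9, -327.6, 93.6]
eef_rot: [3.141, 0.0, 1.637]
ft_force: [0.7, -0.2, 1.2]
width: 0.384
gripper_force: 14.8
```

View pics/c5.png

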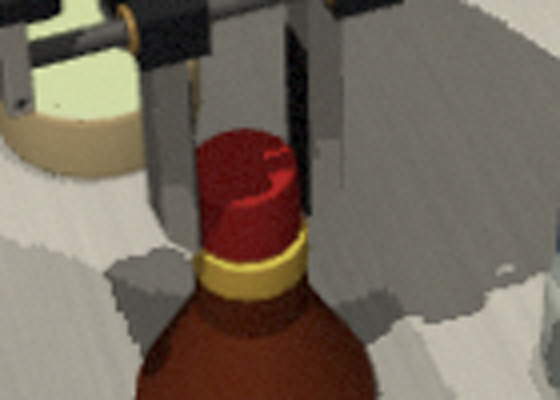

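The crop shows the head sitting on the yellow rim at about (250,255). I'll press a little further until contact shows in the force, then release.

```bash
python3 -m pendant '[[0,0,0.5,0],[0,0,0.5,0],[0,0,0,0],[0,0,0,0]]'; python3 -m pendant '[[0,0,0.5,0],[0,0,0.5,0],[0,0,0,0],[0,0,0,0]]'
```

```text
clock: 13.1
position: [447.2, -327.7, 92.8]
eef_rot: [3.141, 0.001, 1.637]
ft_force: [1.1, 1.0, 5.2]
width: 0.381
gripper_force: 14.9
clock: 13.5
position: [447.5, -327.8, 92.1]
eef_rot: [3.14, 0.001, 1.638]
ft_force: [2.1, 0.5, 9.0]
width: 0.382
gripper_force: 15.0
```

```bash
python3 -m pendant '[[0,0,0,0],[0,0,0,0],[0,0,0,0],[0,0,0,0],[0,0,-5,0],[0,0,-10,0],[0,0,-20,0],[0,0,-30,0],[0,0,-40,0],[0,0,-40,0],[0,0,-40,0]]' 1 && python3 -m pendant '[[37,2.6,0,0],[37,2.6,0,0],[37,2.6,0,0],[37,2.6,0,0],[37,2.6,0,0],[37,2.6,0,0],[37,2.6,0,0],[37,2.6,0,0],[37,2.6,0,0],[37,2.6,0,0],[37,2.6,0,0],[37,2.6,0,0],[37,2.6,0,0],[37,2.6,0,0],[0,0,0,0],[0,0,0,0],[0,0,0,0]]'; python3 - <<'E'
from h import *
from scipy.spatial.transform import Rotation as R
s=get_state();print(s['position'].round(1),s['eef_rot'].round(3))
a=save('side','s6');b=save('wrist','w6')
for c in ('side','wrist'):
    for l in ('stopper','flask','flask_mouth','jar','cheese','lid_handle','lid_axis'): print(c,l,best(finder.pinpoint,c,l,1))
cv2.imwrite('pics/c6.png',np.hstack([cv2.resize(a[340:440,250:390],(420,300),interpolation=2),cv2.resize(b,(380,300))])[...,::-1])
E
```

```text
clock: 14.6
position: [446.3, -327.6, 279.0]
eef_rot: [3.141, 0.0, 1.637]
ft_force: [0.5, 0.5, -0.4]
width: 0.999
gripper_force: 0.0
clock: 16.3
position: [448.9, 190.7, 276.9]
eef_rot: [3.141, 0.0, 1.636]
ft_force: [0.0, -0.8, 0.3]
width: 0.996
gripper_force: 0.0
[448.9 190.7 276.9] [3.141 0.    1.636]
side stopper [(0.63, [446.5, -325.1, 65.4])]
side flask [(0.67, [448.5, -327.2, -0.3])]
side flask_mouth [(0.64, [445.6, -327.3, 86.6])]
side jar [(0.75, [575.2, -351.7, 0.4])]
side cheese [(0.77, [431.4, -163.5, -4.1])]
side lid_handle []
side lid_axis [(0.73, [686.5, 209.3, 120.6])]
wrist stopper []
wrist flask []
wrist flask_mouth []
wrist jar [(0.56, [567.9, 198.4, 0.2])]
wrist cheese [(0.76, [432.2, -161.9, 0.9])]
wrist lid_handle [(0.92, [453.4, 194.3, 178.0])]
wrist lid_axis [(0.83, [684.3, 204.7, 121.0])]
```

View pics/c6.png

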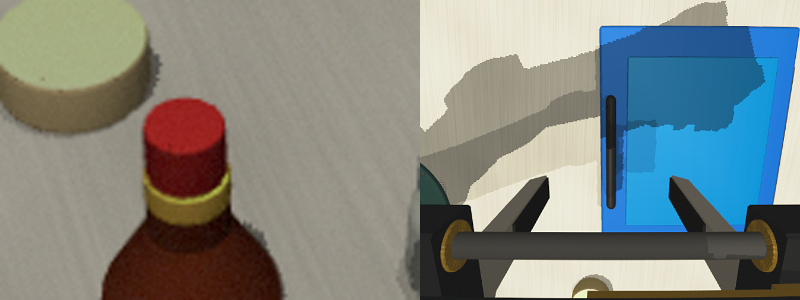

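The stopper sits square and home on the rim (left crop, about (185,185)). In the wrist view the bar runs straight along the tool's x at about column 321. I'll measure the bar's line from the wrist picture.

```bash
python3 - <<'E'
from h import *
k=cams.get_calibration('wrist');im=cams.camera('wrist')
g=im.max(axis=2);m=(g<75).astype(np.uint8);z=np.zeros_like(m);z[140:350,295:350]=m[140:350,295:350]
n,lab,st,_=cv2.connectedComponentsWithStats(z);i=1+st[1:,4].argmax();print(st[i])
v,u=np.nonzero(lab==i)
L=cv2.fitLine(np.stack([u,v],1).astype(np.float32),cv2.DIST_L2,0,.01,.01).ravel()
P=[]
for row in (v.min(),v.max()):
    c=L[2]+(row-L[3])*L[0]/L[1];P.append(at_z(ray(k,(c,row)),175))
P=np.array(P);print(P.round(1),P.mean(0).round(1)); d=P[0]-P[1];print('len',np.linalg.norm(d),'bar yaw',np.arctan2(-d[0],d[1]))
s=get_state();print(s['position'].round(1),s['eef_rot'].round(3))
E
```

```text
[ 313  154   18  182 2872]
[[444.9 256.  175. ]
 [453.6 124.  175. ]] [449.3 190.  175. ]
len 132.32882603309335 bar yaw 0.0652599757743975
[448.6 191.8 276.4] [-3.142  0.     1.637]
```

```bash
python3 -m pendant '[[-1.8,1,20,0],[0,0,30,0],[0,0,30,0],[0,0,20,0],[0,0,12,0],[0,0,7,0],[0,0,0,0],[0,0,0,0],[0,0,0,0]]' 1 && python3 -m pendant '[[0,0,0,0],[0,0,0,0],[0,0,0,0],[0,0,0,0],[0,0,0,0],[0,0,0,0],[0,0,0,0],[0,0,0,0],[0,0,0,0],[0,0,0,0],[0,0,0,0],[0,0,0,0]]' 0 20
```

```text
clock: 18.05
position: [450.2, 190.2, 158.3]
eef_rot: [3.14, -0.001, 1.637]
ft_force: [0.0, 0.6, -0.4]
width: 1.001
gripper_force: 0.0
clock: 19.25
position: [451.3, 190.1, 157.9]
eef_rot: [3.138, -0.0, 1.637]
ft_force: [10.8, 0.3, -4.6]
width: 0.118
gripper_force: 20.0
```

```bash
python3 -m pendant '[[0,1.3,0,0],[0,0,0,0],[0,1.3,-5,0],[0,1.3,-5,0],[0,1.5,-5.2,0],[0,1.5,-5.2,0],[0,1.8,-5,0],[0,1.8,-5,0],[0,1.9,-4.9,0],[0,1.9,-4.9,0],[0,0,0,0],[0,0,0,0],[0,0,0,0]]'
```

```text
clock: 20.55
position: [464.6, 190.9, 198.1]
eef_rot: [3.14, -0.0, 1.637]
ft_force: [7.1, 0.4, -6.5]
width: 0.12
gripper_force: 20.0
```

```bash
python3 -m pendant '[[0,0.6,0,0],[0,4.5,-9.6,0],[0,4.5,-9.5,0],[0,5.3,-9.1,0],[0,5.4,-9.1,0],[0,6.1,-8.6,0],[0,6.1,-8.6,0],[0,6.8,-8.1,0],[0,6.9,-8,0],[0,0,0,0],[0,0,0,0],[0,0,0,0]]'
```

```text
clock: 21.75
position: [509.4, 194.0, 269.0]
eef_rot: [-3.14, 0.0, 1.637]
ft_force: [-11.8, -3.2, 7.3]
width: 0.121
gripper_force: 20.0
```

```bash
python3 -m pendant '[[0,-1.2,-0.8,0],[0,7.5,-7.4,0],[0,7.5,-7.4,0],[0,8.1,-6.8,0],[0,8.2,-6.7,0],[0,0,0,0],[0,0,0,0],[0,0,0,0]]'; python3 - <<'E'
from h import *
for c in('side','top'):
    save(c,c+'7'); print(c,best(finder.pinpoint,c,'lid_handle'),best(finder.pinpoint,c,'lid_axis'))
E
```

```text
clock: 22.55
position: [540.5, 196.1, 298.4]
eef_rot: [-3.141, -0.0, 1.637]
ft_force: [-6.0, -2.4, 5.3]
width: 0.12
gripper_force: 20.0
side [(0.58, [540.9, 194.8, 314.7]), (0.38, [445.8, -327.3, 85.3])] [(0.87, [686.3, 209.5, 122.1]), (0.6, [444.7, -323.3, 63.9])]
top [(0.75, [541.2, 193.0, 316.4])] [(0.71, [685.2, 202.9, 121.0])]
```

```bash
python3 -m pendant '[[0,-0.6,-0.4,0],[0,8.5,-6,0],[0,8.7,-5.6,0],[0,8.9,-5.2,0],[0,9,-4.8,0],[0,0,0,0],[0,0,0,0],[0,0,0,0]]'; python3 - <<'E'
from h import *
s=get_state();p=s['position'];print(p.round(1))
along=(p[0]-451.3)*np.cos(.066)+(p[1]-190.1)*np.sin(.066)
X=236-along;Z=p[2]+17.1-121
print(np.degrees(np.arctan2(Z,X))-12.89,np.hypot(X,Z))
a=save('side','s8');b=save('top','t8')
for c in('side','top'): print(c,best(finder.pinpoint,c,'lid_handle',1),best(finder.pinpoint,c,'lid_axis',1),best(finder.pinpoint,c,'flask',1),best(finder.pinpoint,c,'stopper',1))
cv2.imwrite('pics/c8.png',a[...,::-1])
E
```

```text
clock: 23.65
position: [575.3, 198.4, 320.3]
eef_rot: [3.141, -0.0, 1.637]
ft_force: [-3.4, -0.8, 5.1]
width: 0.117
gripper_force: 20.0
[575.3 198.4 320.3]
49.81467430248182 243.5518389976843
side [(0.91, [574.1, 200.1, 337.2])] [(0.64, [687.6, 208.7, 120.4])] [(0.91, [450.4, -325.4, 2.6])] [(0.91, [448.2, -323.9, 63.0])]
top [(0.79, [576.0, 197.3, 337.7])] [(0.83, [687.0, 205.1, 118.9])] [(0.87, [448.0, -324.7, 3.4])] [(0.63, [446.5, -323.0, 66.9])]
```

View pics/c8.png

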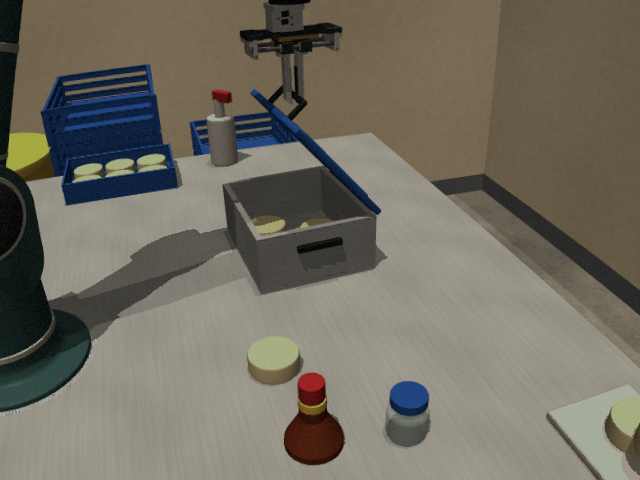

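The side view shows the lid held open at (300,140), the stopper home in the flask at (312,390), and the cheese and jar where they were. The lid measures about 50° both from the arm's pose and from the cameras, so I'm handing the job in.

```bash
python3 -c "
from h import *
print(order.close_job())"
```

```text
the job is handed in; nothing more can be done
None
```

The job is handed in: the stopper is fully home in the flask and released, the lid is held open at about 50° (49.8° from the arm's pose, about 50.5° from the cameras), the flask, cheese and jar have not been moved, and it took about 24 s of the 59 s.

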